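# Move the snap cover to the open logger

### The arm

A 6-joint arm with a two-finger parallel gripper is mounted at the origin on the work surface. World frame = base frame: x ahead of the robot, y to its left, z up, the work surface at z = 0. Lengths are in mm, angles in rad, forces in N, time in s.
With the tool pointing down it reaches from about 275 to 750 mm from the base axis. Payload 10.2 kg.
Tool frame: the origin (TCP) lies on the centre line of the jaws, within the pads' length; the fingertips stand 8 mm ahead of it and the grasp point (between the pads) lies 11 mm behind it; x points along the fingers, y is the direction in which the jaws open and shut, and the axes are right-handed (so a half turn about x gives the same grasp; the last joint's range is limited). The gripper opens to 85 mm and grips with 20 to 120 N. Pads are 22 mm wide; open, the fingers measure 114 mm over their backs; the gripper's body (76 mm by 85 mm) begins 54 mm behind the grasp point. The pads swing forward as they close: fully open they stand 13 mm farther back than shut.
Start: joints at [-1.532, 0.313, 1.498, -0, 1.331, -0.223], TCP at [135.867, -507.121, 239.294] pointing down, gripper open.
Joint ranges: [-2.94, 2.94], [-0.97, 2.17], [0.19, 2.56], [-1.23, 4.37], [0.02, 3.11], [-2.88, 2.88]. Speed limits (rad/s): [2.39, 2.39, 3.01, 3.14, 3.14, 3.14].

### API

Orientations are given as a unit quaternion [w, x, y, z].
In Python, from rig import ctrl, vision, workorder gives the robot as it stands. The module is installed in compiled form; this text tells all that it offers.
- The arm moves only by the shell command python3 -m jog 'ROWS' [OPENING] [FORCE]. ROWS is JSON, a list that holds one entry, the list of rows, each a list of 6 numbers: the shift along the tool's x, y, z in m, then the turn, a rotation vector about the tool's x, y, z in rad. A call has 1 to 12 rows; each row shifts and turns the commanded pose from where the row before left it, along the tool's axes as they then stand; what a row does not reach is not made up. A row lasts 1/8 s, in which the tool goes at most 62.5 mm and 10.7 degrees, less where a joint would pass 70% of its speed; a pose out of reach is approached as far as the arm can. A call is refused whole if a number of a shift passes 0.0625 or a number of a turn 0.188, either way. A call with a gripper value outside its range is refused whole. OPENING is the closure in counts, from 0 (fully open) to 255 (shut), set as the call begins (- or left out, the last holds). The fingers move at their own pace and stop on an object; FORCE is the grip in N (left out, the last holds). Time passes only in rows, so rows that do not move let the fingers close. It gives the time, the measured TCP pose, the force and the opening at its end, in the units of the state.
- ctrl.sense(): the state, without advancing time (a new reading comes with each control period).
- vision.capture(name): name is "side" or "top"; returns a dict with "image" (420x560x3 uint8, red, green, blue), "mtx" (3x3 intrinsics, pixels), "k1" (the pictures are not rectified: a ray, as slopes to the right and down, at radius r is drawn at 1 + k1 r^2 times it, then the intrinsics apply), "R" (3x3) and "t" (3): a world point X has camera coordinates R X + t. Camera axes: x right, y down, z forward; pixel columns grow to the right and rows downward; lengths in mm; the calibration is good to about 2 mm. A picture is of the moment at which its call begins. There is no depth.
- workorder.finish_job(): hands the job in, once; it reports no verdict.
The state is a dict: "time_s": time; "joints": joint angles; "dq": joint speeds; "tau": joint torques, N m; "eef_pos": TCP position; "ee_rot": TCP orientation; "force": force on the tool from outside, world axes, zero at the start; "wrist_torque": the same for the moment, N m; "grip_width": opening from 0.0 (shut) to 1.0 (fully open).
Only numpy, scipy, OpenCV 4.12 (cv2) and the standard library are available. Lean on these libraries where they do the work, as an engineer would, in place of code of your own. Each camera call takes 0.05 s, during which the arm holds its last target.

### The job

The open data logger needs the battery cover of the other logger. Pinch the cover's two side tabs together, gently and all the way in, lift the cover off without wrenching its hooks, then put it over the cells in the open logger's battery well and press it gently down until it is flush and both tabs have sprung out and latched; that logger's screw feet may have been wound up a little, so feel for its height. Leave the beaker, bottle and spatula where they are.

Things in the scene. Friction and masses are not known exactly. Their poses are not given: they have to be found in the camera images.
- cover: Grey battery cover, 0.11 to 0.17 kg, 82 (x) x 60 (y) mm, 32 mm high plus 12 mm skirt, hooks to 20 mm below. Origin: middle of the flange underside, on the well's centre at plate height when home (up to 1.5 mm above when latched). z up, x along the logger's x, tabs on its +y and -y faces; a half turn also fits. 1 mm side play in the well. Cells push it up with 3 N from 5 mm above home, 6 N at home.
- tab_l (a joint): Side tab on the cover's +y face: upright ribbed plate 26 mm wide (x), 4 to 36 mm above the flange underside, outer face 30 mm from the cover's middle, 10 mm prouder than the cover's shoulders. Value: inward travel, 0 sprung out, 0.006 at its stop. Spring 2.75 N at 0, 9.4 N at the stop. Its hook clears the rim beyond 0.004. Both tabs pressed: 48 mm across.
- tab_r (a joint): The same tab on the cover's -y face. Value: inward travel in m, 0 sprung out, 0.006 at its stop.
- logger_a_seat (a point): Centre of the battery well of the covered logger; axes as the logger's. Level with its flat top plate, 45 mm above the bench. The cover starts latched here.
- logger_b_seat (a point): Centre of the battery well of the open logger; axes as the logger's. It lies 45 mm above the bench, but the top plate itself is 0 to 10 mm higher than this point, by an unknown amount that must be felt. The cover must end here, flush on the plate.
- logger_a: Bench data logger, flat white plastic box 170 x 110 mm on four screw feet that stand firm on the bench; origin between the feet at bench height, x from its display side to its battery side, y across, z up. It wears the battery cover at the start. Its battery well is a hole 72 (x) x 52 (y) mm in the 6 mm thick top plate, rim bevelled 2 mm, centred 25 mm towards +x; the hooks catch under the plate.
- logger_b: Bench data logger, flat white plastic box 170 x 110 mm on four screw feet that stand firm on the bench; origin between the feet at bench height, x from its display side to its battery side, y across, z up. It stands open, two cells showing in its well, its feet wound up 0 to 10 mm. Its battery well is a hole 72 (x) x 52 (y) mm in the 6 mm thick top plate, rim bevelled 2 mm, centred 25 mm towards +x; the hooks catch under the plate.
- beaker: Bystander: empty glass beaker, 68 mm wide, 90 mm high, origin at the centre of its underside.
- bottle: Bystander: amber glass bottle, 64 mm wide, 150 mm high, origin at the centre of its underside.
- spatula: Bystander: spatula with a broad flat steel blade, 200 mm long, lying flat along its x, origin under its middle.
Mind the look-alikes: they are no part of the job. What is shaped like the cover but green is not meant.

How it is judged (in metres and radians):
On the way:
1. the cover is off the first logger and held clear above the bench, its tabs pressed in (height (world z) of cover above 0.07 m and value of joint each of tab_l, tab_r above 0.0035 m), for 0.1 s.
At the end, for the whole second after the job is handed in: The cover is latched in the open logger's well: its origin within 4 mm sideways of the well's centre and no more than 12.5 mm above the listed point, level to 0.05 rad, at rest, both tabs sprung out to less than 1.5 mm of travel (horizontal distance between cover and logger_b_seat below 0.004 m and z of cover in the frame of logger_b_seat between -0.002 and 0.0125 m and angle between the z axis of cover and the z axis of logger_b, either way round below 0.05 rad and value of joint each of tab_l, tab_r below 0.0015 m and linear speed of cover below 0.02 m/s); the robot touches nothing.
It fails at once if the fingers' force on the cover and its tabs exceeds 80 N (contact force between the fingers and cover above 80 N).
It fails at once if the cover is wrenched: more than 40 N between it and the covered logger (contact force between cover and logger_a above 40 N).
It fails at once if the cover is rammed: more than 40 N between it and the open logger (contact force between cover and logger_b above 40 N).
It fails at once if the beaker, bottle or spatula is moved more than 20 mm (distance of any of beaker, bottle, spatula from where it was at the start of the episode above 0.02 m).
It also fails if it takes over 51 s, if anything falls off the work surface, if the arm or the gripper's body presses on something with over 40 N, if the wrist force passes 120 N, or if a joint passes its speed limit or range.

## Working session

There is one attempt and no reset: what is moved stays moved. The work goes in short steps, Python scripts to look and compute and a shell command to move; the robot and the scene stay as the last step left them, time stands still between calls to the robot, and variables do not carry over. Pictures are saved under pics/ and viewed, and the job is handed in when it is done.

```bash
mkdir -p pics; ls; python3 - <<'E'
from rig import ctrl, vision, workorder
import cv2,numpy as np
s=ctrl.sense();print(s)
for n in("side","top"):
    c=vision.capture(n);cv2.imwrite(f"pics/{n}0.png",c["image"][:,:,::-1]);print(n,c["mtx"].tolist(),c["k1"],np.round(c["R"],4).tolist(),c["t"])
    np.savez(f"pics/{n}0.npz",**c)
E
```

```text
pics
{'time_s': 0.0, 'joints': array([-1.53239929e+00,  3.13412297e-01,  1.49843570e+00,  4.64725686e-05,
        1.33099925e+00, -2.23417433e-01]), 'dq': array([-8.42798703e-05,  1.64627047e-03,  1.83177273e-04,  3.48294111e-06,
        1.80613038e-04,  3.04027735e-04]), 'tau': array([ 1.87011829e-03, -4.12257457e+01, -2.59741545e+01, -8.43640260e-05,
        4.12702560e-03, -4.14725389e-05]), 'eef_pos': array([ 135.8684629 , -506.86041687,  238.75488364]), 'ee_rot': array([ 0.09185715,  0.70111393,  0.09273754, -0.7010002 ]), 'force': array([-0.40501431, -0.00878665, -0.17903041]), 'wrist_torque': array([-0.04943952,  0.03476309,  0.03622329]), 'grip_width': 0.9995723748705828}
side [[402.019585943817, 0.0, 275.3752431671347], [0.0, 402.019585943817, 200.0213041296039], [0.0, 0.0, 1.0]] -0.0997183585911148 [[-0.9808, -0.1947, -0.014], [-0.1103, 0.6118, -0.7833], [0.1611, -0.7667, -0.6215]] [510.89732218  51.0467726  843.33128824]
top [[396.8466982678841, 0.0, 279.83212049637183], [0.0, 396.8466982678841, 208.14810348123754], [0.0, 0.0, 1.0]] -0.05166200197492498 [[-0.0245, -0.9997, -0.0067], [-0.9909, 0.0252, -0.1324], [0.1325, 0.0034, -0.9912]] [ 84.67645409 511.14163442 785.06993491]
```

View pics/side0.png

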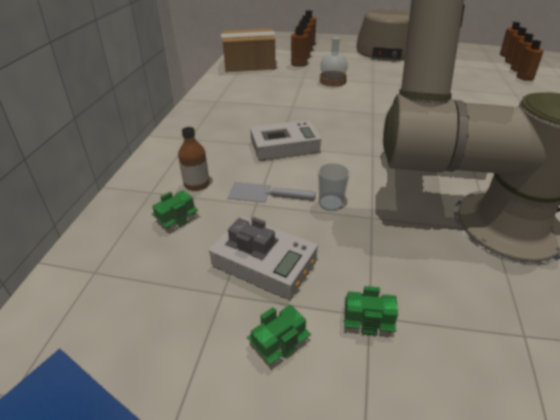

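View pics/top0.png

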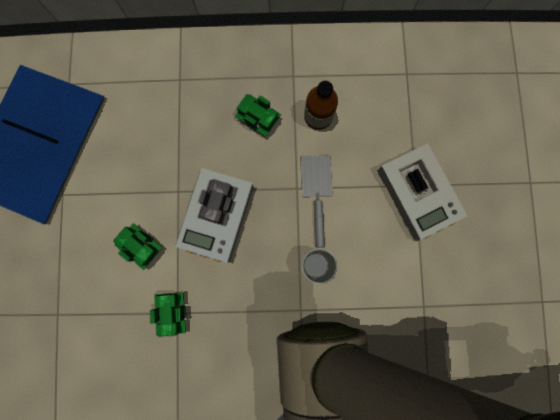

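The candidates in the top view are the grey cover on the logger at (216,200) and three green look-alikes at (258,115), (137,245) and (169,314). By the description it is the grey one. The open logger is at (420,190). I'll take close crops to check.

```bash
python3 - <<'E'
import cv2
t=cv2.imread("pics/top0.png");s=cv2.imread("pics/side0.png")
cv2.imwrite("pics/ca.png",cv2.resize(t[160:270,165:265],None,fx=5.4,fy=5.4,interpolation=cv2.INTER_CUBIC))
cv2.imwrite("pics/cb.png",cv2.resize(t[135:245,370:475],None,fx=5.4,fy=5.4,interpolation=cv2.INTER_CUBIC))
cv2.imwrite("pics/cs.png",cv2.resize(s[210:295,205:325],None,fx=6,fy=6,interpolation=cv2.INTER_CUBIC))
E
```

```text
(no output)
```

View pics/ca.png

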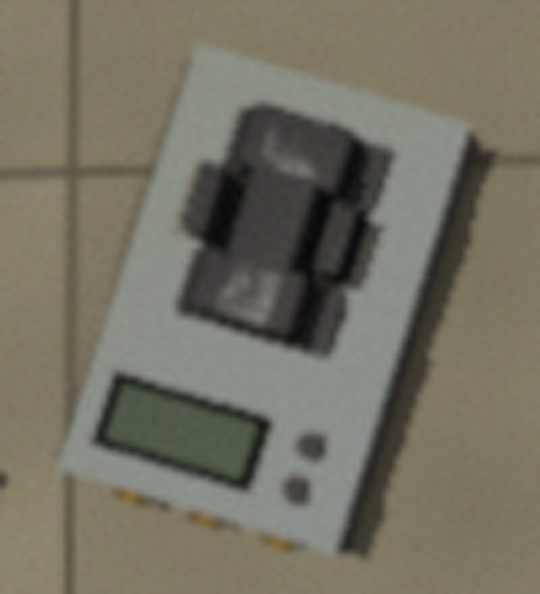

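View pics/cb.png

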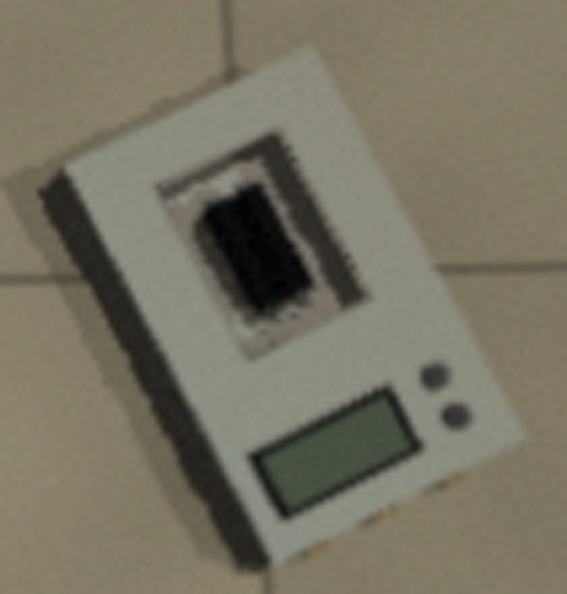

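View pics/cs.png

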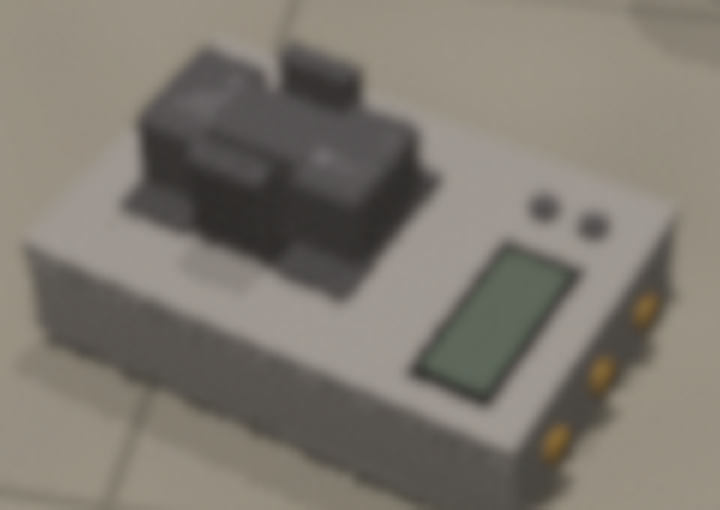

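```bash
cat > h.py <<'E'
import numpy as np,cv2
from scipy.optimize import least_squares
from scipy.spatial.transform import Rotation as Ro
C={n:np.load(f"pics/{n}0.npz") for n in("side","top")}
def proj(n,X):
    c=C[n]; d=np.zeros(5); d[0]=c["k1"]
    return cv2.projectPoints(np.asarray(X,float).reshape(-1,3),cv2.Rodrigues(c["R"])[0],c["t"].astype(float),c["mtx"],d)[0][:,0]
def crop(p,off,s): return (np.array(p,float)+.5)/s-.5+np.array(off)
def pts(L,p,z):
    L=np.array(L,float);c,s=np.cos(p[2]),np.sin(p[2])
    return np.c_[p[0]+c*L[:,0]-s*L[:,1],p[1]+s*L[:,0]+c*L[:,1],np.full(len(L),z)]
def fit(obs,x0,z=None):
    # obs: list of (cam,local,pix)
    def f(p): return np.concatenate([(proj(n,pts(L,p,z if z is not None else p[3]))-P).ravel() for n,L,P in obs])
    r=least_squares(f,x0);return r.x,r.fun
E
python3 - <<'E'
from h import *
K=[[85,55],[85,-55],[-85,-55],[-85,55]]
W=[[61,26],[61,-26],[-11,-26],[-11,26]]
A=crop([[200,47],[472,127],[342,550],[62,467]],(165,160),5.4)
As=crop([[25,247],[677,210],[515,455]],(205,210),6)
B=crop([[68,168],[312,45],[523,437],[272,565]],(370,135),5.4)
Bw=crop([[155,185],[275,132],[368,297],[250,360]],(370,135),5.4)
# side: which local corners for A
for nm,o,x0,z in(("A top",[("top",K,A)],[500,100,-.3],45),("B top",[("top",K,B)],[500,-250,.4],50),
  ("B +well",[("top",K,B),("top",W,Bw)],[500,-250,.4],50),("B z",[("top",K,B)],[500,-250,.4,50],None)):
    p,r=fit(o,x0,z);print(nm,p.round(3),r.round(1))
    pc=pts([[25,0]],p,45)[0];print(pc.round(1))
    if nm[:1]=="A": print(proj("side",pts(K,p,45)).round(1),As.round(1))
    else: print(proj("side",pts(K,p,z or 50)).round(1))
E
```

```text
A top [ 5.02619e+02  2.05481e+02 -3.11000e-01] [ 0.  -0.6  0.3 -0.8 -0.3  0.8 -0.1  0.5]
[526.4 197.8  45. ]
[[208.  249.8]
 [240.5 215.4]
 [317.6 243.6]
 [290.3 284.5]] [[208.8 250.8]
 [317.4 244.6]
 [290.4 285.4]]
B top [ 5.40273e+02 -2.24023e+02  4.24000e-01] [-1.  -0.6  0.2 -0.1  0.7  0.4  0.2  0.3]
[ 563.1 -213.7   45. ]
[[257.  145.2]
 [249.4 125.3]
 [308.8 118.1]
 [321.1 136.9]]
B +well [ 5.40207e+02 -2.23898e+02  4.26000e-01] [-1.1 -0.5  0.  -0.1  0.7  0.3  0.2  0.3  0.6  0.6  0.3 -0.2 -0.2  0.1
 -0.4 -0.6]
[ 563.  -213.6   45. ]
[[257.1 145.2]
 [249.4 125.3]
 [308.8 118.1]
 [321.2 136.9]]
B z [ 5.41857e+02 -2.27559e+02  4.24000e-01  4.03630e+01] [-0.5 -0.3  0.1  0.5  0.2  0.1  0.2 -0.3]
[ 564.6 -217.3   45. ]
[[256.7 144.4]
 [249.2 124.6]
 [308.4 117.5]
 [320.7 136.2]]
```

```bash
python3 - <<'E'
import cv2
s=cv2.imread("pics/side0.png")
cv2.imwrite("pics/cs2.png",cv2.resize(s[110:170,240:330],None,fx=8,fy=8,interpolation=cv2.INTER_CUBIC))
E
```

```text
(no output)
```

View pics/cs2.png

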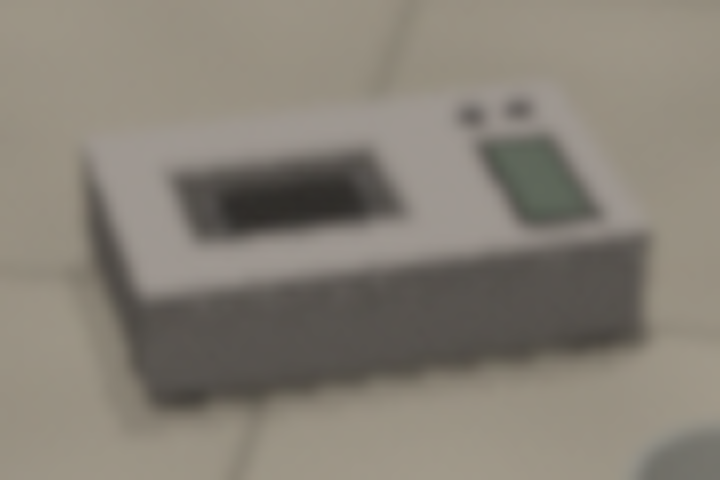

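```bash
cat >> h.py <<'E'
def cur():
    from rig import ctrl
    s=ctrl.sense();q=s["ee_rot"];R=Ro.from_quat([q[1],q[2],q[3],q[0]]).as_matrix()
    return s,s["eef_pos"],R
def plan(tgt,yaw):
    """tgt TCP mm; yaw = world angle of tool y (mod pi). prints tool-frame shift (mm) and turn rotvec"""
    s,p,R=cur()
    best=None
    for k in(0,1):
        y=np.array([np.cos(yaw+k*np.pi),np.sin(yaw+k*np.pi),0]);x=np.array([0,0,-1.])
        T=np.c_[x,y,np.cross(x,y)]
        rv=Ro.from_matrix(R.T@T).as_rotvec()
        print("turn",rv.round(4),"shift mm in current tool axes",(R.T@(np.array(tgt)-p)).round(2),"in target axes",(T.T@(np.array(tgt)-p)).round(2))
E
python3 - <<'E'
from h import *
K=[[85,55],[85,-55],[-85,-55],[-85,55]]
W=[[61,26],[61,-26],[-11,-26],[-11,26]]
A=crop([[200,47],[472,127],[342,550],[62,467]],(165,160),5.4)
As=crop([[25,247],[677,210],[515,455]],(205,210),6)
B=crop([[68,168],[312,45],[523,437],[272,565]],(370,135),5.4)
Bw=crop([[155,185],[275,132],[368,297],[250,360]],(370,135),5.4)
Bs=crop([[145,300],[85,140],[560,85],[650,232]],(240,110),8)
pa,r=fit([("top",K,A),("side",[K[0],K[2],K[3]],As)],[500,200,-.3],45);print(pa,r.round(1),pts([[25,0]],pa,45))
pa,r=fit([("top",K,A),("side",[K[0],K[2],K[3]],As)],[500,200,-.3,45]);print("free",pa)
pb,r=fit([("top",K,B),("top",W,Bw),("side",K,Bs)],[500,-200,.4,45]);print(pb,r.round(1),pts([[25,0]],pb,45))
# cover roof corner check
s,p,R=cur();print(R.round(3))
plan([526,198,160],-.311+np.pi/2)
E
```

```text
[ 5.02268244e+02  2.06156539e+02 -3.12180469e-01] [-0.2 -0.4  0.  -0.6 -0.6  1.  -0.5  0.7 -0.7 -0.7  0.4 -0.7 -0.1 -0.6] [[526.05989726 198.47817803  45.        ]]
free [ 5.02574588e+02  2.05665565e+02 -3.10912625e-01  4.25591025e+01]
[ 5.40955548e+02 -2.26315994e+02  4.24072602e-01  4.33372990e+01] [-0.7 -0.2  0.1  0.5  0.3  0.4  0.2  0.1  0.8  0.9  0.4  0.2 -0.3  0.3
 -0.4 -0.6 -0.6 -0.1 -0.7 -0.  -0.9 -0.3  0.   0.1] [[ 563.74106608 -216.02910157   45.        ]]
[[-0.     0.259 -0.966]
 [ 0.001 -0.966 -0.259]
 [-1.    -0.001 -0.   ]]
turn [-2.5688e+00 -1.6000e-03  1.0000e-04] shift mm in current tool axes [  79.62 -579.79 -559.27] in target axes [ 78.79 790.45 155.73]
turn [5.728e-01 1.000e-04 1.200e-03] shift mm in current tool axes [  79.62 -579.79 -559.27] in target axes [  78.79 -790.45 -155.73]
```

Side crop: the corners of open logger B's plate are at about (258,147), (250,127), (310,120) and (321,139). The joint fit gives cover/seat A ≈ (526,198) at yaw -0.311 and seat B ≈ (564,-216) at yaw 0.424. Now I'll move over A.

```bash
python3 -m jog '[[[0,0,0,0.143,0,0],[0,0,0,0.143,0,0],[0,0,0,0.143,0,0],[0,0,0,0.144,0,0],[0,-0.06,-0.012,0,0,0],[0,-0.06,-0.012,0,0,0],[0,-0.06,-0.012,0,0,0],[0,-0.06,-0.012,0,0,0],[0,-0.06,-0.012,0,0,0],[0,-0.06,-0.012,0,0,0],[0,-0.06,-0.012,0,0,0],[0,-0.06,-0.012,0,0,0]]]' 0 20; python3 -c "
from h import *
plan([526,198,160],-.311+np.pi/2)"
```

```text
time_s: 1.6
eef_pos: [374.8, -77.6, 239.4]
ee_rot: [-0.11, 0.699, -0.11, -0.698]
force: [0.5, -0.6, -0.8]
grip_width: 0.999
turn [ 3.1411e+00 -2.0000e-04  7.0000e-04] shift mm in current tool axes [  79.37 -308.72  -59.46] in target axes [ 79.38 308.69  59.63]
turn [-0.0004 -0.0004 -0.0001] shift mm in current tool axes [  79.37 -308.72  -59.46] in target axes [  79.38 -308.69  -59.63]
```

```bash
python3 -m jog '[[[0,-0.06,-0.012,0,0,0],[0,-0.06,-0.012,0,0,0],[0,-0.06,-0.012,0,0,0],[0,-0.06,-0.012,0,0,0],[0.02,-0.06,-0.012,0,0,0],[0.03,-0.009,0,0,0,0],[0.03,0,0,0,0,0],[0,0,0,0,0,0]]]' 0 20; python3 - <<'E'
from h import *
from rig import vision
plan([526,198,160],-.311+np.pi/2)
for n in("side","top"):
    c=vision.capture(n)["image"][:,:,::-1]
    o=c[140:300,150:330] if n=="side" else c[120:270,140:300]
    cv2.imwrite(f"pics/{n}1.png",cv2.resize(o,None,fx=3.9,fy=3.9,interpolation=cv2.INTER_CUBIC))
E
```

```text
time_s: 2.6
eef_pos: [524.0, 194.6, 157.9]
ee_rot: [0.109, -0.697, 0.11, 0.7]
force: [-0.2, -0.3, 0.5]
grip_width: 1.001
turn [-3.1416  0.0034  0.0068] shift mm in current tool axes [-2.08 -3.86 -0.86] in target axes [-2.07  3.86  0.87]
turn [ 0.      0.0043 -0.0022] shift mm in current tool axes [-2.08 -3.86 -0.86] in target axes [-2.07 -3.86 -0.87]
```

View pics/side1.png

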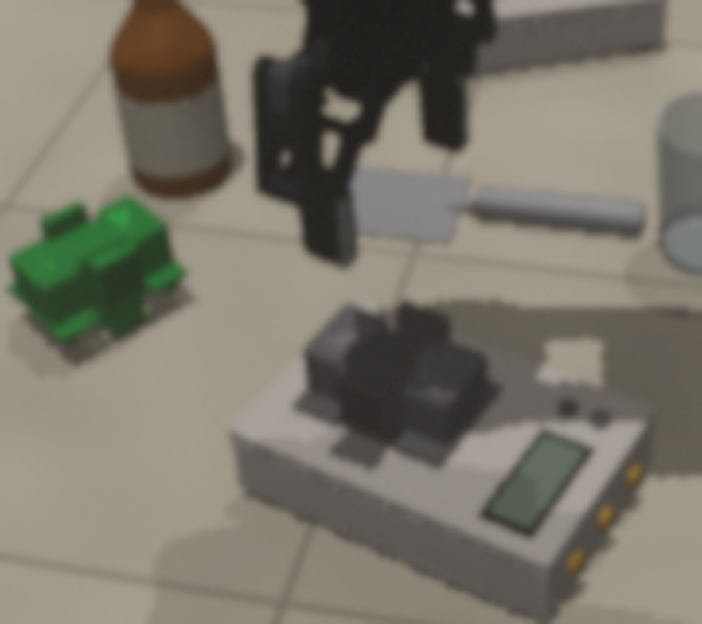

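View pics/top1.png

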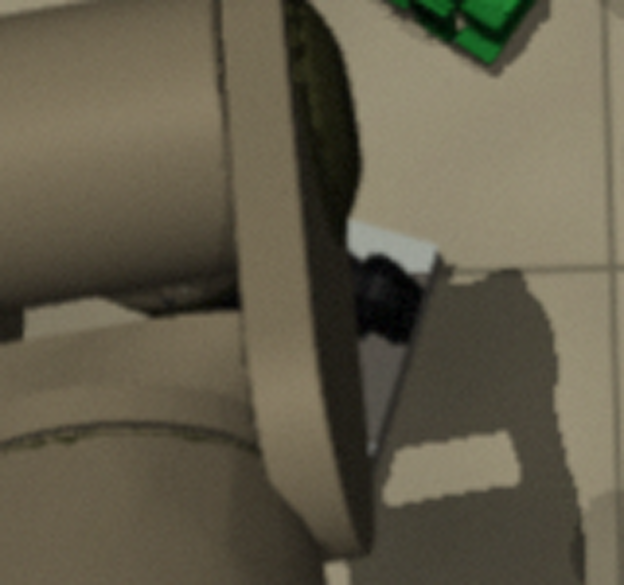

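The gripper straddles the cover: its near finger is at about (330,255) and its far finger at (445,145) in the side crop, above the grey tabs. Next I correct the offset and descend.

```bash
python3 -m jog '[[[0,-0.0035,-0.001,0,0,0],[0.02,0,0,0,0,0],[0.02,0,0,0,0,0],[0.015,0,0,0,0,0],[0.01,0,0,0,0,0],[0.01,0,0,0,0,0],[0,0,0,0,0,0],[0,0,0,0,0,0]]]' 0 20; python3 - <<'E'
from h import *
plan([526,198,64],-.311+np.pi/2)
s=cur()[0];print(s["force"],s["eef_pos"])
E
```

```text
time_s: 3.7
eef_pos: [527.4, 197.7, 85.3]
ee_rot: [-0.11, 0.699, -0.109, -0.698]
force: [0.8, 0.3, 0.1]
grip_width: 0.996
turn [3.1414e+00 6.0000e-04 1.2000e-03] shift mm in current tool axes [21.34  0.19  1.45] in target axes [21.34 -0.18 -1.43]
turn [-0.0002 -0.0008  0.0004] shift mm in current tool axes [21.34  0.19  1.45] in target axes [21.34  0.18  1.43]
[0.76415769 0.25120114 0.11846815] [527.42002584 197.73095965  85.34455395]
```

```bash
python3 -m jog '[[[0.007,0,0.001,0,0,0],[0.007,0,0,0,0,0],[0.006,0,0,0,0,0],[0,0,0,0,0,0],[0,0,0,0,0,0]]]' 55 20; python3 - <<'E'
from h import *
from rig import vision
for i in range(3):
  s=cur()[0];print(s["force"],s["eef_pos"],s["grip_width"])
c=vision.capture("side")["image"][:,:,::-1]
cv2.imwrite("pics/side2.png",cv2.resize(c[190:300,190:330],None,fx=5,fy=5,interpolation=cv2.INTER_CUBIC))
s=cur()[0];print(s["force"],s["eef_pos"],s["grip_width"])
E
```

```text
time_s: 4.32
eef_pos: [526.3, 198.0, 65.0]
ee_rot: [-0.11, 0.699, -0.11, -0.698]
force: [0.5, 0.2, -0.3]
grip_width: 0.786
[ 0.52561534  0.22501429 -0.25025192] [526.28290513 198.00322856  64.9828014 ] 0.7858094180601756
[ 0.52561534  0.22501429 -0.25025192] [526.28290513 198.00322856  64.9828014 ] 0.7858094180601756
[ 0.52561534  0.22501429 -0.25025192] [526.28290513 198.00322856  64.9828014 ] 0.7858094180601756
[ 0.27554594 -0.0462152  -0.28646405] [526.30854871 198.00798486  65.0696685 ] 0.787015081658054
```

View pics/side2.png

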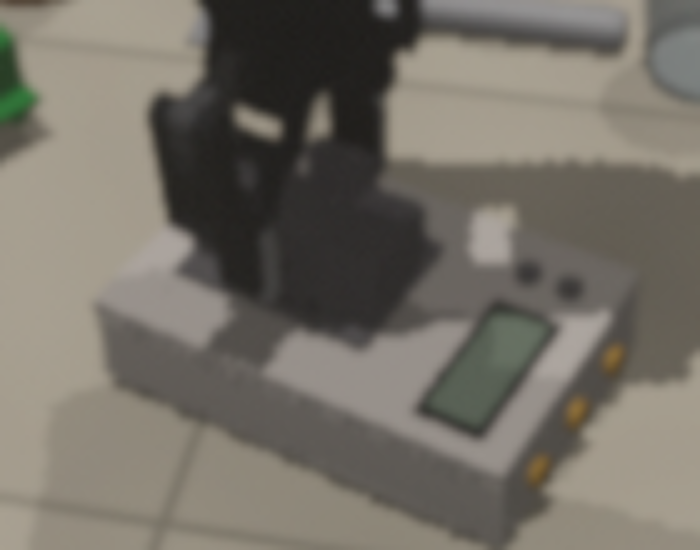

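The near finger stands beside the near tab at about (245,270) in the crop, and nothing is touching. I'll now close in small steps.

```bash
cat > st.py <<'E'
from h import *
s,p,R=cur();print("Ftool",(R.T@s["force"]).round(2),"Ttool",(R.T@s["wrist_torque"]).round(3),"pos",p.round(2),"w",round(s["grip_width"]*85,2),"t",s["time_s"])
E
for c in 68 76 84; do :; done
python3 -m jog '[[[0,0,0,0,0,0],[0,0,0,0,0,0],[0,0,0,0,0,0]]]' 68 20 >/dev/null; python3 st.py
python3 -m jog '[[[0,0,0,0,0,0],[0,0,0,0,0,0],[0,0,0,0,0,0]]]' 76 20 >/dev/null; python3 st.py
python3 -m jog '[[[0,0,0,0,0,0],[0,0,0,0,0,0],[0,0,0,0,0,0]]]' 84 20 >/dev/null; python3 st.py
```

```text
Ftool [-0.48 -0.56  0.16] Ttool [0.004 0.015 0.031] pos [526.2  198.    64.96] w 62.2 t 4.75
Ftool [-1.54 -1.93 -0.22] Ttool [ 0.087 -0.042 -0.255] pos [526.27 198.11  65.02] w 59.69 t 5.125
Ftool [-3.61 -0.18  0.44] Ttool [ 0.032 -0.131 -0.074] pos [526.26 197.98  65.01] w 57.04 t 5.5
```

```bash

python3 -m jog '[[[-0.0005,0,0,0,0,0],[0,0,0,0,0,0],[0,0,0,0,0,0]]]' 92 20 >/dev/null; python3 st.py
python3 -m jog '[[[-0.0005,0,0,0,0,0],[0,0,0,0,0,0],[0,0,0,0,0,0]]]' 100 20 >/dev/null; python3 st.py
python3 -m jog '[[[-0.0005,0,0,0,0,0],[0,0,0,0,0,0],[0,0,0,0,0,0]]]' 107 20 >/dev/null; python3 st.py
```

```text
Ftool [-3.27 -0.41  1.54] Ttool [ 0.057 -0.107 -0.055] pos [526.22 197.97  65.4 ] w 54.58 t 5.875
Ftool [-4.23 -0.67  0.75] Ttool [ 0.047 -0.037 -0.094] pos [526.24 197.97  65.89] w 51.58 t 6.25
Ftool [-4.99 -0.51 -0.45] Ttool [ 0.073 -0.021 -0.049] pos [526.2  197.97  66.35] w 49.49 t 6.625
```

```bash

python3 -m jog '[[[-0.0005,0,0,0,0,0],[0,0,0,0,0,0],[0,0,0,0,0,0]]]' 112 20 >/dev/null; python3 st.py
python3 -m jog '[[[0,0,0,0,0,0],[0,0,0,0,0,0],[0,0,0,0,0,0]]]' 118 20 >/dev/null; python3 st.py
python3 -m jog '[[[0,0,0,0,0,0],[0,0,0,0,0,0],[0,0,0,0,0,0]]]' 124 25 >/dev/null; python3 st.py
```

```text
Ftool [-3.77 -0.09  1.36] Ttool [-0.012  0.032 -0.135] pos [526.19 197.97  66.87] w 47.59 t 7.0
Ftool [-4.62 -0.86 -0.52] Ttool [ 0.015  0.034 -0.098] pos [526.22 198.    66.91] w 47.16 t 7.375
Ftool [-5.32  0.12  1.12] Ttool [ 0.007 -0.007 -0.103] pos [526.22 197.99  66.94] w 46.74 t 7.75
```

Both tabs are at their stops: the opening has stalled at about 47 mm. Now I lift slowly.

```bash

python3 -m jog '[[[-0.001,0,0,0,0,0],[-0.001,0,0,0,0,0],[0,0,0,0,0,0]]]' 140 28 >/dev/null; python3 st.py
python3 -m jog '[[[-0.002,0,0,0,0,0],[-0.002,0,0,0,0,0],[0,0,0,0,0,0]]]' - - >/dev/null; python3 st.py
python3 -m jog '[[[-0.003,0,0,0,0,0],[-0.003,0,0,0,0,0],[0,0,0,0,0,0]]]' - - >/dev/null; python3 st.py
```

```text
Ftool [-2.61 -0.25 -1.45] Ttool [-0.054  0.108 -0.164] pos [526.18 197.99  68.87] w 46.02 t 8.125
Ftool [ 1.6  -0.58  0.47] Ttool [-0.02   0.012 -0.028] pos [525.65 197.85  72.47] w 46.27 t 8.5
Ftool [ 2.07 -0.2   0.4 ] Ttool [-0.005  0.062 -0.004] pos [526.27 198.    79.16] w 45.86 t 8.875
```

```bash

python3 -m jog '[[[-0.006,0,0,0,0,0],[-0.01,0,0,0,0,0],[-0.02,0,0,0,0,0],[-0.025,0,0,0,0,0],[-0.025,0,0,0,0,0],[-0.025,0,0,0,0,0],[-0.02,0,0,0,0,0],[0,0,0,0,0,0],[0,0,0,0,0,0]]]' - - >/dev/null; python3 st.py
python3 - <<'E'
from h import *
from rig import vision
c=vision.capture("side")["image"][:,:,::-1]
cv2.imwrite("pics/side3.png",cv2.resize(c[100:300,170:350],None,fx=3,fy=3,interpolation=cv2.INTER_CUBIC))
E
```

```text
Ftool [ 1.1  -0.87  0.25] Ttool [0.021 0.006 0.003] pos [525.79 197.93 209.15] w 46.31 t 10.0
```

View pics/side3.png

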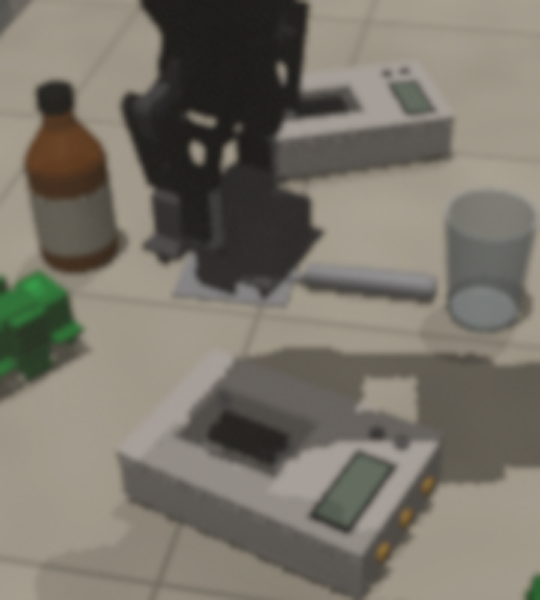

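The side picture shows the cover held level at about (250,225) in the crop, and well A open at (250,430). Next comes the transfer to B.

```bash
python3 - <<'E'
from h import *
plan([563.7,-216,209],.424+np.pi/2)
print(cur()[0]["joints"].round(2))
E
```

```text
turn [ 2.4064e+00 -2.0000e-04 -2.1000e-03] shift mm in current tool axes [-1.0000e-02  3.8243e+02 -1.6287e+02] in target axes [-4.0000e-02 -3.9289e+02 -1.3572e+02]
turn [-7.352e-01  1.700e-03 -1.000e-04] shift mm in current tool axes [-1.0000e-02  3.8243e+02 -1.6287e+02] in target axes [-4.0000e-02  3.9289e+02  1.3572e+02]
[0.15 0.42 1.43 0.   1.3  2.03]
```

```bash

python3 -m jog '[[[0,0.02,-0.0085,0,0,0],[0,0.035,-0.015,0,0,0],[0,0.042,-0.018,0,0,0],[0,0.045,-0.019,0,0,0],[0,0.045,-0.019,0,0,0],[0,0.045,-0.019,0,0,0],[0,0.045,-0.019,0,0,0],[0,0.045,-0.019,0,0,0],[0,0.035,-0.015,0,0,0],[0,0.02,-0.009,0,0,0],[0,0.005,-0.0024,0,0,0],[0,0,0,0,0,0]]]' - - >/dev/null; python3 st.py
python3 -m jog '[[[0,0,0,-0.105,0,0],[0,0,0,-0.105,0,0],[0,0,0,-0.105,0,0],[0,0,0,-0.105,0,0],[0,0,0,-0.105,0,0],[0,0,0,-0.105,0,0],[0,0,0,-0.105,0,0],[0,0,0,0,0,0],[0,0,0,0,0,0]]]' - - >/dev/null; python3 st.py
python3 - <<'E'
from h import *
plan([563.7,-216,130],.424+np.pi/2)
E
```

```text
Ftool [ 2.66 -0.35  0.45] Ttool [-0.061  0.072 -0.004] pos [ 564.35 -214.66  209.68] w 46.03 t 11.55
Ftool [ 1.38  0.16 -1.13] Ttool [-0.024  0.029 -0.016] pos [ 564.37 -214.81  210.01] w 45.77 t 12.675
turn [3.1403e+00 0.0000e+00 1.0000e-04] shift mm in current tool axes [80.01  0.81  1.11] in target axes [80.01 -0.81 -1.1 ]
turn [-0.0013 -0.0001  0.    ] shift mm in current tool axes [80.01  0.81  1.11] in target axes [80.01  0.81  1.1 ]
```

```bash

python3 -m jog '[[[0.015,0.0008,0.001,0,0,0],[0.025,0,0,0,0,0],[0.025,0,0,0,0,0],[0.015,0,0,0,0,0],[0.015,0,0,0,0,0],[0.01,0,0,0,0,0],[0,0,0,0,0,0],[0,0,0,0,0,0]]]' - - >/dev/null; python3 st.py
python3 - <<'E'
from h import *
from rig import vision
plan([563.7,-216,105],.424+np.pi/2)
for n in("side","top"):
    c=vision.capture(n)["image"][:,:,::-1]
    o=c[75:175,230:350] if n=="side" else c[120:260,340:500]
    cv2.imwrite(f"pics/{n}4.png",cv2.resize(o,None,fx=6 if n=="side" else 4,fy=6 if n=="side" else 4,interpolation=cv2.INTER_CUBIC))
E
```

```text
Ftool [ 0.88 -0.35 -0.06] Ttool [ 0.016 -0.012 -0.023] pos [ 564.01 -216.9   105.55] w 46.27 t 13.675
turn [ 3.1413e+00 -1.7000e-03  1.1000e-03] shift mm in current tool axes [ 0.55 -0.95 -0.09] in target axes [0.55 0.94 0.09]
turn [-0.0003 -0.0007 -0.0011] shift mm in current tool axes [ 0.55 -0.95 -0.09] in target axes [ 0.55 -0.94 -0.09]
```

View pics/side4.png

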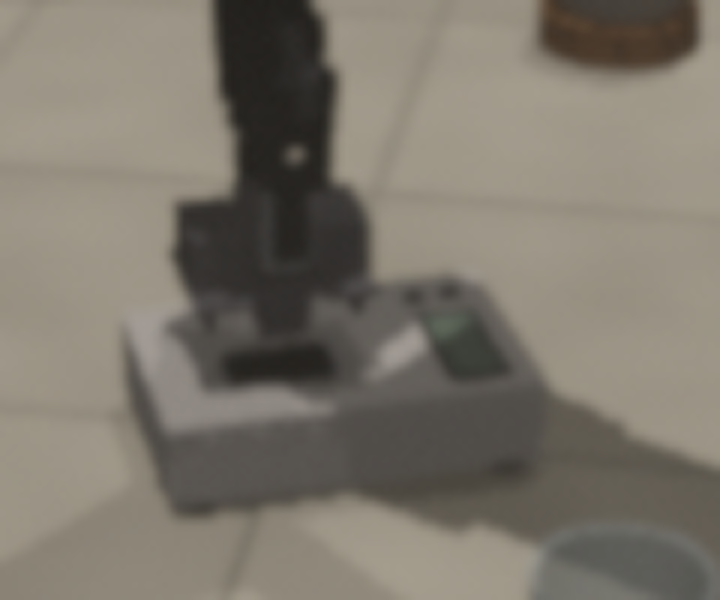

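View pics/top4.png

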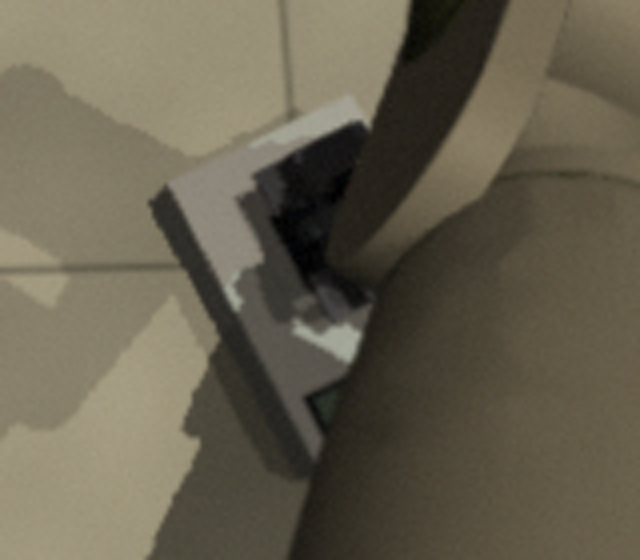

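```bash
python3 - <<'E'
from h import *
im=cv2.imread("pics/side4.png");t=cv2.imread("pics/top4.png")
def dr(n,im,L,p,z,off,s,col):
    P=proj(n,pts(L,p,z)); q=((P-off+.5)*s-.5).round().astype(int)
    cv2.polylines(im,[q.reshape(-1,1,2)],True,col,1)
K=[[85,55],[85,-55],[-85,-55],[-85,55]];W=[[61,26],[61,-26],[-11,-26],[-11,26]]
F=[[41,30],[41,-30],[-41,-30],[-41,30]];T=[[41,20],[41,-20],[-41,-20],[-41,20]]
pb=[540.955,-226.316,.424];c=[564,-216.9,.424]
for n,i,o,s in(("side",im,(230,75),6),("top",t,(340,120),4)):
    dr(n,i,K,pb,45,o,s,(0,0,255));dr(n,i,W,pb,45,o,s,(0,0,255))
    dr(n,i,F,c,84.5,o,s,(0,255,0));dr(n,i,T,c,116.5,o,s,(255,255,0))
cv2.imwrite("pics/ov1.png",im);cv2.imwrite("pics/ov2.png",t)
E
```

```text
(no output)
```

View pics/ov1.png

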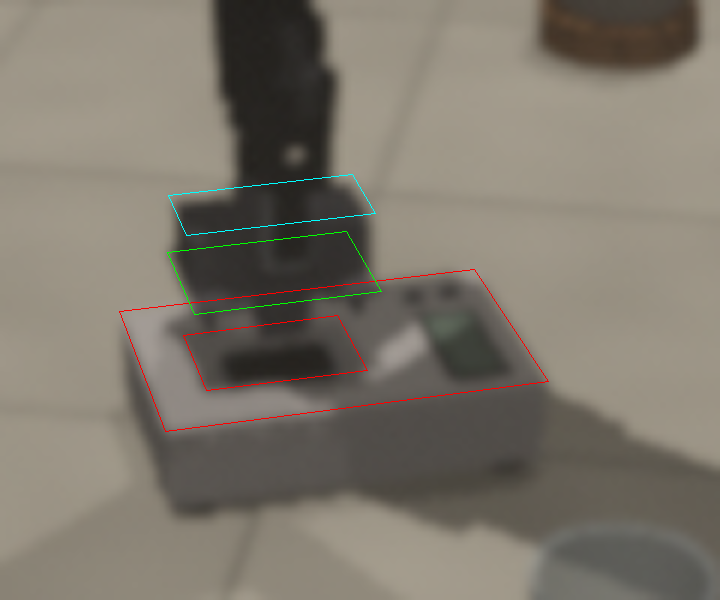

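View pics/ov2.png

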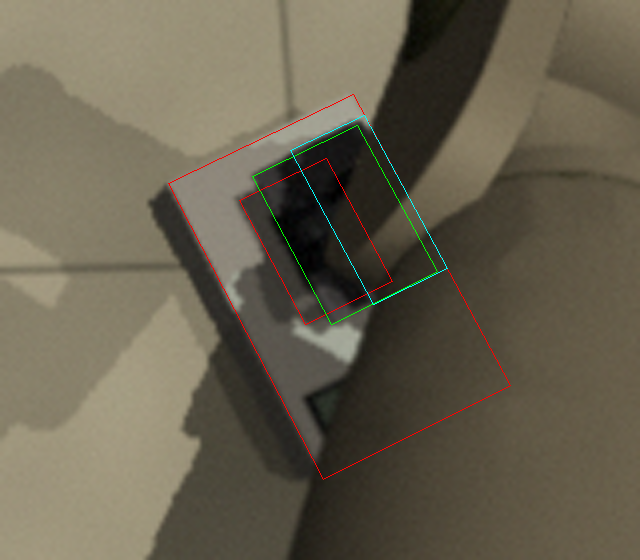

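```bash

python3 -m jog '[[[0.003,-0.0013,0.0007,0,0,0],[0.003,0,0,0,0,0],[0.003,0,0,0,0,0],[0,0,0,0,0,0],[0,0,0,0,0,0]]]' - - >/dev/null; python3 st.py
python3 -c "
from h import *
plan([563.8,-215.4,90],.424+np.pi/2)"
python3 -m jog '[[[0,0,0,0,0,0]]]' >/dev/null; python3 st.py
python3 -c "
from h import *
plan([563.8,-215.4,90],.424+np.pi/2)"
```

```text
Ftool [ 1.52  0.09 -0.18] Ttool [-0.035  0.047  0.019] pos [ 562.58 -215.81   95.92] w 45.9 t 14.4
turn [ 3.1414e+00 -1.0000e-04  1.0000e-04] shift mm in current tool axes [ 5.92  0.13 -1.28] in target axes [ 5.92 -0.13  1.28]
turn [-0.0002 -0.0001 -0.0001] shift mm in current tool axes [ 5.92  0.13 -1.28] in target axes [ 5.92  0.13 -1.28]
Ftool [ 2.03 -0.81 -0.97] Ttool [-0.027 -0.016  0.022] pos [ 562.6  -215.81   95.99] w 46.3 t 14.525
turn [ 3.1414e+00 -3.0000e-04  2.0000e-04] shift mm in current tool axes [ 5.99  0.12 -1.26] in target axes [ 5.99 -0.12  1.26]
turn [-0.0002 -0.0001 -0.0002] shift mm in current tool axes [ 5.99  0.12 -1.26] in target axes [ 5.99  0.12 -1.26]
```

```bash

python3 -m jog '[[[0.003,0,-0.0012,0,0,0],[0.003,0,0,0,0,0],[0,0,0,0,0,0],[0,0,0,0,0,0]]]' - - >/dev/null; python3 st.py
python3 -m jog '[[[0.002,0,0,0,0,0],[0.002,0,0,0,0,0],[0,0,0,0,0,0]]]' - - >/dev/null; python3 st.py
python3 -m jog '[[[0.002,0,0,0,0,0],[0.001,0,0,0,0,0],[0,0,0,0,0,0]]]' - - >/dev/null; python3 st.py
python3 -m jog '[[[0.001,0,0,0,0,0],[0.001,0,0,0,0,0],[0,0,0,0,0,0]]]' - - >/dev/null; python3 st.py
```

```text
Ftool [ 1.54  0.62 -0.93] Ttool [-0.05  -0.018 -0.014] pos [ 563.63 -215.32   89.88] w 45.96 t 15.025
Ftool [ 1.95 -0.12 -0.05] Ttool [-0.04   0.027 -0.034] pos [ 563.51 -215.23   85.65] w 45.84 t 15.4
Ftool [1.31 0.5  1.26] Ttool [-0.043 -0.027  0.012] pos [ 563.6  -215.28   82.79] w 46.24 t 15.775
Ftool [1.16 0.12 0.26] Ttool [-0.     0.014 -0.02 ] pos [ 563.58 -215.26   80.79] w 46.18 t 16.15
```

```bash

python3 -m jog '[[[0.001,0,0,0,0,0],[0.001,0,0,0,0,0],[0,0,0,0,0,0]]]' - - >/dev/null; python3 st.py
python3 -m jog '[[[0.001,0,0,0,0,0],[0.001,0,0,0,0,0],[0,0,0,0,0,0]]]' - - >/dev/null; python3 st.py
python3 -m jog '[[[0.001,0,0,0,0,0],[0,0,0,0,0,0]]]' - - >/dev/null; python3 st.py
python3 -m jog '[[[0.001,0,0,0,0,0],[0,0,0,0,0,0]]]' - - >/dev/null; python3 st.py
```

```text
Ftool [ 1.11 -0.27 -0.43] Ttool [ 0.001 -0.024 -0.035] pos [ 563.56 -215.27   78.77] w 46.1 t 16.525
Ftool [ 1.3  -1.45  0.77] Ttool [-0.07  -0.012 -0.003] pos [ 563.58 -215.26   76.77] w 46.08 t 16.9
Ftool [ 1.39 -0.13 -0.64] Ttool [0.017 0.039 0.03 ] pos [ 563.57 -215.24   75.77] w 46.04 t 17.15
Ftool [ 1.64 -0.49  0.11] Ttool [ 0.026 -0.069  0.019] pos [ 563.58 -215.27   74.77] w 45.96 t 17.4
```

```bash

python3 -m jog '[[[0.001,0,0,0,0,0],[0,0,0,0,0,0]]]' - - >/dev/null; python3 st.py
python3 -m jog '[[[0.001,0,0,0,0,0],[0,0,0,0,0,0]]]' - - >/dev/null; python3 st.py
python3 -m jog '[[[0.001,0,0,0,0,0],[0,0,0,0,0,0]]]' - - >/dev/null; python3 st.py
python3 -m jog '[[[0.001,0,0,0,0,0],[0,0,0,0,0,0]]]' - - >/dev/null; python3 st.py
```

```text
Ftool [2.23 0.09 0.89] Ttool [ 0.037 -0.027 -0.042] pos [ 563.56 -215.28   73.78] w 46.09 t 17.65
Ftool [ 1.13  0.   -0.93] Ttool [-0.017 -0.023  0.044] pos [ 563.58 -215.26   72.79] w 46.24 t 17.9
Ftool [-2.01 -1.67  0.08] Ttool [-0.064 -0.074 -0.123] pos [ 563.68 -215.34   72.09] w 46.25 t 18.15
Ftool [-2.13 -0.46  0.  ] Ttool [ 0.008 -0.06  -0.116] pos [ 563.69 -215.31   70.98] w 45.72 t 18.4
```

Cell contact (about 3 N) begins at TCP z ≈ 72.3, so home should be near 67.3. I keep going gently.

```bash

python3 -m jog '[[[0.001,0,0,0,0,0],[0,0,0,0,0,0]]]' - - >/dev/null; python3 st.py
python3 -m jog '[[[0.001,0,0,0,0,0],[0,0,0,0,0,0]]]' - - >/dev/null; python3 st.py
python3 -m jog '[[[0.001,0,0,0,0,0],[0,0,0,0,0,0]]]' - - >/dev/null; python3 st.py
python3 -m jog '[[[0.0005,0,0,0,0,0],[0,0,0,0,0,0]]]' - - >/dev/null; python3 st.py
```

```text
Ftool [-1.2  -0.69  0.74] Ttool [ 0.007 -0.078 -0.151] pos [ 563.71 -215.33   69.98] w 46.08 t 18.65
Ftool [-2.17 -0.8  -0.13] Ttool [-0.012 -0.013 -0.141] pos [ 563.69 -215.34   68.94] w 46.37 t 18.9
Ftool [-4.15 -0.96  0.2 ] Ttool [ 0.024 -0.08  -0.111] pos [ 563.7  -215.3    67.92] w 46.32 t 19.15
Ftool [-3.57  0.04  1.32] Ttool [ 0.016 -0.035 -0.063] pos [ 563.68 -215.35   67.45] w 46.03 t 19.4
```

```bash

for i in 1; do python3 -m jog '[[[0.0005,0,0,0,0,0],[0,0,0,0,0,0]]]' - - >/dev/null; python3 st.py; done
python3 -m jog '[[[0.0005,0,0,0,0,0],[0,0,0,0,0,0]]]' - - >/dev/null; python3 st.py
python3 -m jog '[[[0.0005,0,0,0,0,0],[0,0,0,0,0,0]]]' - - >/dev/null; python3 st.py
```

```text
Ftool [-7.21 -1.89  1.57] Ttool [-0.042 -0.168 -0.256] pos [ 563.72 -215.33   67.22] w 45.97 t 19.65
Ftool [-10.45  -2.7    2.08] Ttool [ 0.016 -0.347 -0.456] pos [ 563.72 -215.36   67.21] w 46.07 t 19.9
Ftool [-14.17  -4.52   2.64] Ttool [-0.009 -0.548 -0.779] pos [ 563.75 -215.32   67.14] w 46.2 t 20.15
```

The cover is flush on the plate: contact goes hard at 67.2 with 14 N. Next I open step by step while keeping a light downward press, so the tabs spring out.

```bash

python3 -m jog '[[[0,0,0,0,0,0],[0,0,0,0,0,0]]]' 112 20 >/dev/null; python3 st.py
python3 -m jog '[[[0.0003,0,0,0,0,0],[0,0,0,0,0,0]]]' 106 20 >/dev/null; python3 st.py
python3 -m jog '[[[0.0005,0,0,0,0,0],[0,0,0,0,0,0]]]' 100 20 >/dev/null; python3 st.py
```

```text
Ftool [-9.   -1.45  1.05] Ttool [-0.026 -0.231 -0.351] pos [ 563.78 -215.48   66.59] w 47.61 t 20.4
Ftool [-7.69 -0.07  1.44] Ttool [-0.005 -0.196 -0.142] pos [ 563.83 -215.58   66.19] w 49.95 t 20.65
Ftool [-7.54 -0.32  0.74] Ttool [ 0.059 -0.157 -0.093] pos [ 563.88 -215.55   65.65] w 51.49 t 20.9
```

```bash

python3 -m jog '[[[0.0005,0,0,0,0,0],[0,0,0,0,0,0]]]' 92 20 >/dev/null; python3 st.py
python3 -m jog '[[[0.0005,0,0,0,0,0],[0,0,0,0,0,0]]]' 84 20 >/dev/null; python3 st.py
python3 -m jog '[[[0,0,0,0,0,0],[0,0,0,0,0,0]]]' 76 20 >/dev/null; python3 st.py
python3 -m jog '[[[0,0,0,0,0,0],[0,0,0,0,0,0],[0,0,0,0,0,0]]]' 60 20 >/dev/null; python3 st.py
```

```text
Ftool [-6.44  0.3  -0.43] Ttool [ 0.04  -0.059 -0.092] pos [ 563.82 -215.45   64.92] w 54.49 t 21.15
Ftool [-5.44  0.6   0.35] Ttool [ 0.09   0.061 -0.017] pos [ 563.75 -215.35   64.15] w 57.05 t 21.4
Ftool [-3.98 -0.4  -0.25] Ttool [0.031 0.126 0.079] pos [ 563.67 -215.34   64.02] w 59.43 t 21.65
Ftool [ 0.24  0.2  -0.79] Ttool [-0.044  0.01  -0.068] pos [ 563.47 -215.2    63.83] w 64.65 t 22.025
```

```bash

python3 -m jog '[[[0,0,0,0,0,0],[0,0,0,0,0,0],[-0.005,0,0,0,0,0],[-0.01,0,0,0,0,0],[-0.02,0,0,0,0,0],[-0.03,0,0,0,0,0],[-0.04,0,0,0,0,0],[-0.04,0,0,0,0,0],[0,0,0,0,0,0],[0,0,0,0,0,0]]]' 0 20 >/dev/null; python3 st.py
python3 - <<'E'
from h import *
from rig import vision
c=vision.capture("side")["image"][:,:,::-1]
cv2.imwrite("pics/side5.png",cv2.resize(c[90:180,230:340],None,fx=6.5,fy=6.5,interpolation=cv2.INTER_CUBIC))
E
```

```text
Ftool [0.11 0.53 0.61] Ttool [-0.015 -0.019 -0.015] pos [ 563.36 -215.11  208.79] w 85.18 t 23.275
```

View pics/side5.png

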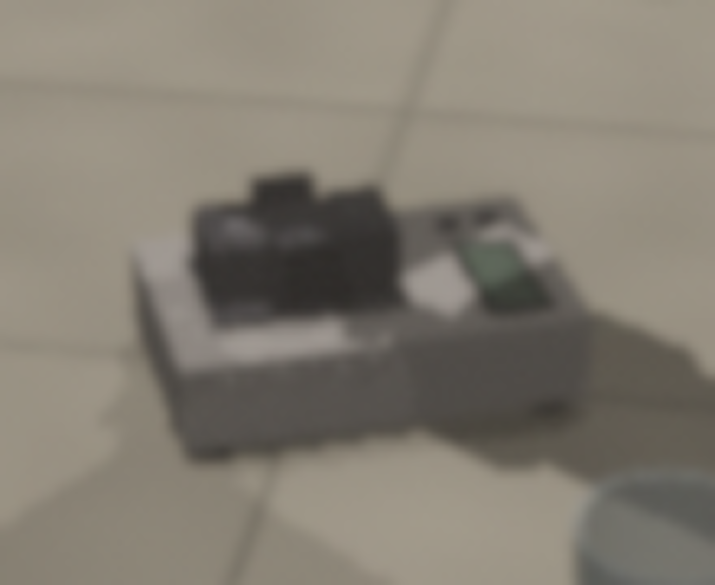

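The cover sits flush in B at about (295,255) in the crop, with its far tab out at (280,190). I move the arm aside for a top view.

```bash
python3 -c "
from h import *
plan([563.4,0,240],.424+np.pi/2)
plan([350,0,240],.424+np.pi/2)"
```

```text
turn [ 3.1414e+00  2.2000e-03 -1.5000e-03] shift mm in current tool axes [ -31.56 -196.01  -88.57] in target axes [-31.76 195.95  88.64]
turn [-0.0002  0.0009  0.0014] shift mm in current tool axes [ -31.56 -196.01  -88.57] in target axes [ -31.76 -195.95  -88.64]
turn [ 3.1414e+00  2.2000e-03 -1.5000e-03] shift mm in current tool axes [ -31.26 -283.77  105.95] in target axes [ -31.76  283.74 -105.86]
turn [-0.0002  0.0009  0.0014] shift mm in current tool axes [ -31.26 -283.77  105.95] in target axes [ -31.76 -283.74  105.86]
```

```bash

python3 -m jog '[[[-0.03,0,0,0,0,0],[0,-0.045,0.018,0,0,0],[0,-0.045,0.018,0,0,0],[0,-0.045,0.018,0,0,0],[0,-0.045,0.018,0,0,0],[0,-0.045,0.018,0,0,0],[0,-0.045,0.015,0,0,0],[0,0,0,0,0,0],[0,0,0,0,0,0]]]' 0 20 >/dev/null; python3 st.py
python3 - <<'E'
from h import *
from rig import vision
c=vision.capture("top")["image"][:,:,::-1]
cv2.imwrite("pics/top6f.png",c)
cv2.imwrite("pics/top6.png",cv2.resize(c[135:245,370:475],None,fx=5.4,fy=5.4,interpolation=cv2.INTER_CUBIC))
c=vision.capture("side")["image"][:,:,::-1]
cv2.imwrite("pics/side6.png",cv2.resize(c[100:170,230:340],None,fx=7,fy=7,interpolation=cv2.INTER_CUBIC))
E
```

```text
Ftool [-0.27  0.75  0.62] Ttool [-0.031  0.006  0.001] pos [357.15 -12.62 238.85] w 85.35 t 24.45
```

View pics/top6.png

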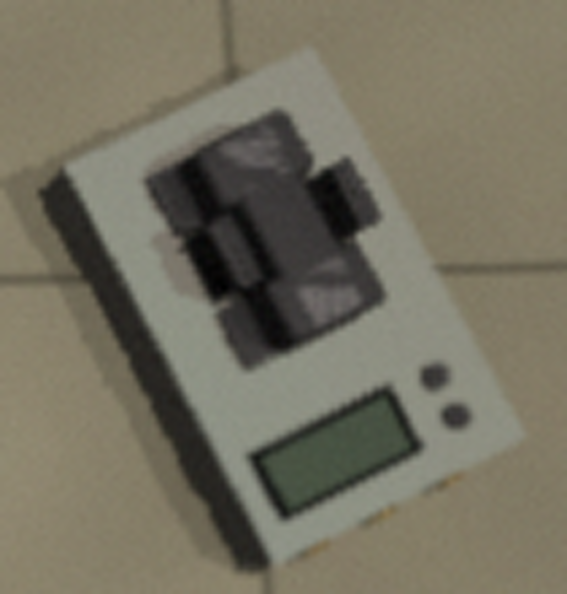

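View pics/side6.png

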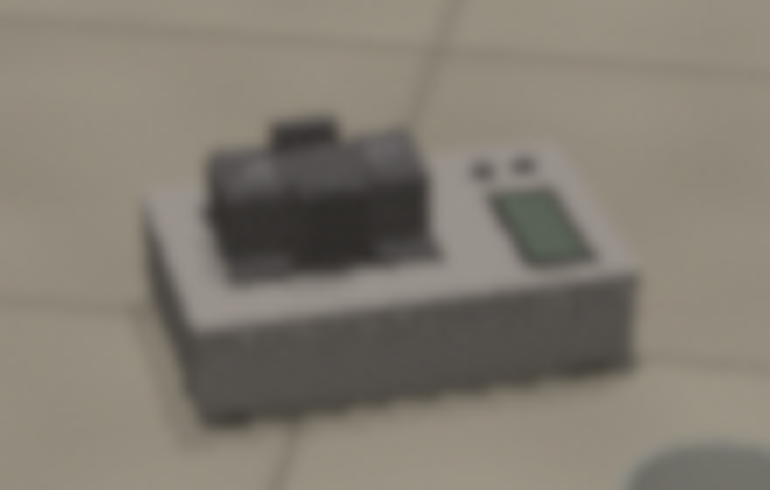

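View pics/top6f.png

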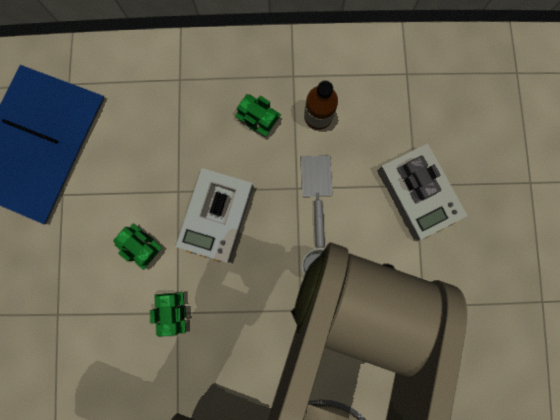

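```bash
python3 - <<'E'
from h import *
im=cv2.imread("pics/top6.png");im2=cv2.imread("pics/side6.png")
p=[540.9,-226.0,.424]
def dr(n,im,L,z,off,s,col):
    q=((proj(n,pts(L,p,z))-off+.5)*s-.5).round().astype(int);cv2.polylines(im,[q.reshape(-1,1,2)],True,col,1)
r=lambda a,b,c,d:[[a,c],[b,c],[b,d],[a,d]]
for n,i,o,s in(("top",im,(370,135),5.4),("side",im2,(230,100),7)):
    dr(n,i,r(-16,66,-30,30),46,o,s,(0,255,0))
    dr(n,i,r(12,38,30,30),82,o,s,(0,0,255));dr(n,i,r(12,38,-30,-30),82,o,s,(0,0,255))
    dr(n,i,r(12,38,24,24),82,o,s,(255,255,0));dr(n,i,r(12,38,-24,-24),82,o,s,(255,255,0))
    dr(n,i,r(-60+0,85,-55,55) if 0 else r(-85,85,-55,55),46,o,s,(0,255,255))
cv2.imwrite("pics/ov3.png",im);cv2.imwrite("pics/ov4.png",im2)
E
```

```text
(no output)
```

View pics/ov3.png

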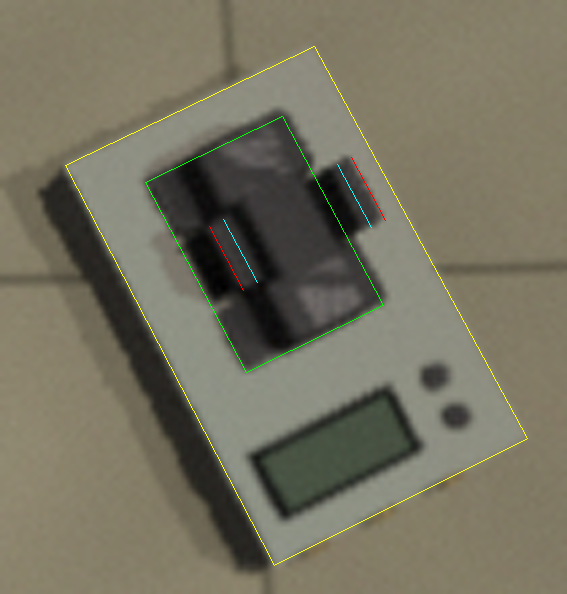

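View pics/ov4.png

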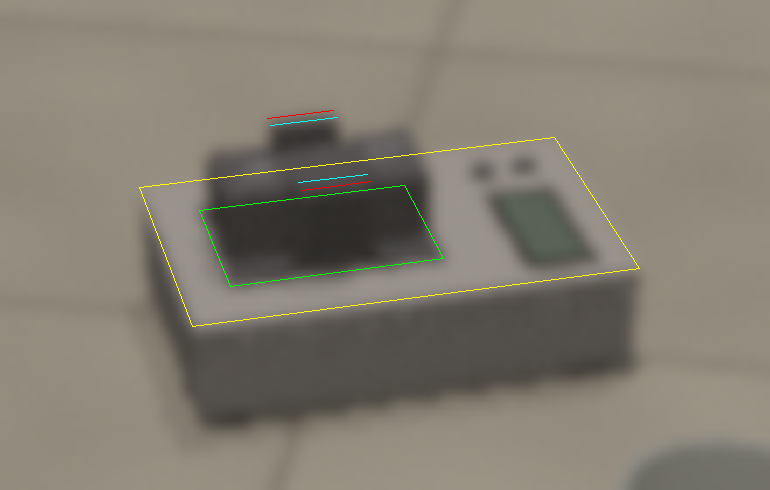

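```bash
python3 -c "
from rig import workorder
print(workorder.finish_job())"
```

```text
the job is handed in; nothing more can be done
None
```

I moved the grey cover from the covered logger to the open one, where it looks flush and latched, and handed the job in at about 24.5 s; no verdict was reported.

- **Removal:** I closed on both tabs in small steps until they stopped, at about 47 mm across. The cover lifted off with no more than about 5 N at the wrist.
- **Fitting:** Pressing down, I felt the cells at a tool height of about 72 mm and firm plate contact at 67.2 mm. The highest wrist force was about 14 N. That puts the open logger's plate only about 0 to 2 mm above its listed height.
- **Release:** I opened the fingers slowly under a light press, and the tabs followed them out to about 59 to 60 mm.
- **Last checks:** In the top view, the cover's flange matches the well's position at plate height and both tab edges line up with the sprung-out position. The side view agrees, apart from a steady offset of about 1 pixel that was there from the start.
- **Surroundings:** The arm ended clear of everything. The bottle and spatula look unmoved. The beaker was partly hidden by the arm in the last picture, but nothing came near it.
- **Not tested:** I did not tug on the cover to prove the latch. I judged it from the cover staying down against the cells' push.

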